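Set the temperature with the outer ring of a dual-knob room controller

ROBOT

A 6-joint arm with a two-finger parallel gripper is mounted at the origin on the work surface; the furniture and walls round the work are solid. World frame = base frame: x ahead of the robot, y to its left, z up, the work surface at z = 0. Lengths are in mm, angles in rad, forces in N, time in s.
With the tool pointing down it reaches from about 350 to 775 mm from the base axis. Payload 7.3 kg.
Tool frame: the origin (TCP) lies midway between the tips of the shut fingers; the grasp point (between the pads) lies 19 mm behind it; z points along the fingers, y is the line along which they close (so a half turn about z gives the same grasp; the last joint's range is limited). The gripper opens to 92 mm and grips with 3 to 60 N. Pads are 19 mm wide; open, the fingers measure 130 mm over their backs; the gripper's body (75 mm by 190 mm) begins 47 mm behind the grasp point.
Start: joints at [-1.422, 0.342, 1.524, -0, 1.275, -0.146], TCP at [152.56, -502.365, 226.741] pointing down, gripper open.
Joint ranges: [-2.53, 2.53], [-0.77, 2.02], [0.04, 2.7], [-1, 4.14], [0.28, 2.66], [-3.11, 3.11]. Speed limits (rad/s): [2.57, 2.57, 3.14, 3.14, 3.14, 3.14].

INTERFACE

Orientations are given as [roll, pitch, yaw] about the fixed x, y, z axes, in that order (R = Rz(yaw) Ry(pitch) Rx(roll)).
In Python, from plant import bot gives the robot as it stands.
- The arm moves only by the tool jog_arm, never from a script. Its arguments are lists of equal length, an entry for each row: "dp": the shift along the tool's x, y, z in m, a list of three; "twist": the turn about the tool's z in degrees. A call has 1 to 10 rows; each row shifts and turns the commanded pose from where the row before left it, along the tool's axes as they then stand; what a row does not reach is not made up. A row lasts 1/8 s, in which the tool goes at most 62.5 mm and 10.7 degrees, less where a joint would pass 70% of its speed; a pose out of reach is approached as far as the arm can. A call is refused whole if a number of a shift passes 0.0625 or a number of a turn 10.7, either way. A call with a gripper value outside its range is refused whole. "jaw" is the finger opening in m, from 0 to 0.0918, set as the call begins (left out, the last holds). The fingers move at their own pace and stop on an object; the grip force is fixed at half the most. Time passes only in rows, so rows that do not move let the fingers close. It gives the time, the measured TCP pose, the force, the opening and the grip force at its end, in the units of the state.
- bot.get_obs(): the state, without advancing time (a new reading comes with each control period).
- bot.capture(name): name is "scene" or "top" or "wrist"; returns the picture (384x512x3 uint8, blue, green, red); there is no depth.
- bot.camera_params(name): a dict with "fx", "fy", "cx", "cy" (pixels), "R" (3x3) and "t" (3): a world point X has camera coordinates R X + t. Camera axes: x right, y down, z forward; pixel columns grow to the right and rows downward; lengths in mm; the calibration is good to about 2 mm. The wrist camera is an equidistant fisheye: a pixel r from the principal point sees the ray r / f radians off the axis. A picture is of the moment at which its call begins: read the wrist's pose just before it. camera_params takes no time and is no camera call; for the wrist camera it gives the pose at the moment of the call.
- bot.close_job(): hands the job in; it is judged then, once.
Trained networks look in the newest picture that a camera, given by its name, has taken for a name from the list of things; names that differ only in an ending like _2 or _b are one class to them, and where a whole thing is asked for, a point or a joint stands for the part that bears it (a point fixed in the world has none). Each returns a list of dicts, best first, with "confidence" (0 to 1); they miss things now and then, are a little off and sometimes report something else, mostly with a low value. They report only what shows in the picture. A call takes as long as a camera call.
- bot.find_in(camera, label): "bbox" ([centre column, centre row, width, height] in pixels, round what is visible of it).
- bot.masks_of(camera, label): "pixels" (384x512 bool, what is visible of it) and "bbox" ([centre column, centre row, width, height] in pixels, round what is visible of it).
The state is a dict: "time": time; "joint_positions": joint angles; "dq": joint speeds; "tau": joint torques, N m; "tool_pos": TCP position; "tcp_rot": TCP orientation; "contact_force": force on the tool from outside, world axes, zero at the start; "moment": the same for the moment, N m; "grip_width": finger opening in mm; "finger_force": force on a finger pad.
Only numpy, scipy, OpenCV 4.12 (cv2) and the standard library are available. Lean on these libraries where they do the work, as an engineer would, in place of code of your own. Each camera call takes 0.05 s, during which the arm holds its last target. There are 200 camera calls.

TASK

On the white room controller, push the black outer ring gently down and turn it until the white line of the black disc under it points at the orange preset marker, then let the ring spring back up and press the green button fully down to store it. The disc follows the ring only while the ring is pushed down; pushed too hard, the ring drags the silver inner knob along too, and that must stay as it is. Grip the ring lightly, and leave the marker, the paper-clip box and the eraser alone.

Things in the scene. Friction and masses are not known exactly. Their poses are not given: they have to be found in the camera images.
- controller: white box 176 x 112 x 45 mm (x, y, z), fixed to the desk. Origin: centre of its underside; x along its length, pointing away from the robot at yaw 0 (yaw within 0.4 either way), z up. Top face at 45 mm. On the top: the two concentric knobs, their axis at x = +28, y = 0 mm; the green button at x = -58, y = -24 mm; a dark display at x = -58, y = +30 mm
- knob_axis (a point): point on the common vertical axis of ring, disc and inner knob, at the height of the outer ring's top face while it is up (32 mm above the controller's top, 77 mm above the desk); axes as the controller's. Inner knob: silver, 33 mm diameter, rising from the ring's top to 13 mm above it
- ring: the black ribbed outer ring, 58 mm diameter, side free from 3 to 32 mm above the controller's top. In use it is pushed up to 9.5 mm down, so grip it with the fingertips 13 to 16 mm above the controller's top. It turns idly while it is up and is light to turn. Origin on the axis, level with the controller's top while it is up
- ring_press (a joint): ring's depth in m: 0 = up. Soft spring first (2 to 5 N), then at a depth of 1 to 8 mm, different each time and not visible, it meets the disc's clutch and the push rises 8.4 N/mm. From about 7 N the disc turns with the ring; from about 14 N (1.5 mm past the first touch) the inner knob is dragged too: turn at 9 to 12 N. Springs up when let go; held by its side it follows the gripper
- temp_disc (a joint): angle of the thin black disc (73 mm diameter, flush in the controller's top round the ring's foot) in rad, growing clockwise from above, limits +-1.5; at 0 its white line points along the controller's -x. Starts between -0.9 and -0.4. Under a right push it turns with the ring (about 0.03 N m), perhaps lagging a little
- disc_line (a point): outer end of the white line on the disc, 36.5 mm from the axis (the point's -x points outward along the line)
- marker (a joint): angle of the orange preset marker in rad, on the same scale and zero as temp_disc; between 0.1 and 0.55. It slides stiffly in its track and must stay
- marker_tab (a point): middle of the top of the orange marker, a tab 10 x 7 mm that stands 2 mm above the controller's top, 40.5 mm from the knob axis (the point's -x points outward)
- fan_knob (a joint): angle of the silver inner knob in rad, same sense and zero as temp_disc; turns very lightly (0.02 N m) and must stay
- fan_line (a point): outer end of the red line on top of the silver inner knob, 14 mm from the axis
- set_button (a joint): travel of the green button in m: 0 = up, 0.006 = fully down (about 5 N); springs up again
- set_button_top (a point): centre of the top of the green button, 22 mm diameter; the press goes straight down
- clip_box: grey-blue paper-clip box 50 x 66 x 23 mm, loose bystander beyond the paper tray; origin at the centre of its underside
- eraser: blue and white eraser 22 x 52 x 13 mm, loose bystander beyond the paper tray; origin at the centre of its underside

How it is judged (in metres and radians):
On the way, in this order (a step that is already met when the one before it is completed fails the run):
1. the disc's line points at the marker and the ring has sprung back up, let go (angle between the x axis of disc_line and the x axis of marker_tab, either way round below 0.1 rad and value of joint ring_press below 0.001 m and contact force between the fingers and ring below 0.1 N), for 0.2 s.
2. the green button is pressed fully down (value of joint set_button above 0.0048 m), for 0.1 s.
At the end, for the whole second after the job is handed in: the disc's white line points at the orange marker within 0.10 rad (4 mm at the tab, about half its width), the ring is up (within 1 mm), the inner knob's line is within 2 mm and the marker within 3 mm of where they started, and the button has come up again (angle between the x axis of disc_line and the x axis of marker_tab, either way round below 0.1 rad and value of joint ring_press below 0.001 m and distance of fan_line from where it was at the start of the episode below 0.002 m and distance of marker_tab from where it was at the start of the episode below 0.003 m and value of joint set_button below 0.0015 m); the robot touches nothing.
It fails at once if the silver inner knob is turned (its line moves more than 2 mm) (distance of fan_line from where it was at the start of the episode above 0.002 m).
It fails at once if the orange marker is moved more than 3 mm (distance of marker_tab from where it was at the start of the episode above 0.003 m).
It fails at once if the outer ring is squeezed or forced with more than 160 N in all (about 80 N a finger) (contact force between the fingers and ring above 160 N).
It fails at once if the paper-clip box or the eraser is moved more than 15 mm (distance of any of clip_box, eraser from where it was at the start of the episode above 0.015 m).
It also fails if it takes over 64 s, if anything falls off the work surface, if the arm or the gripper's body presses on something with over 40 N, if the wrist force passes 120 N, or if a joint passes its speed limit or range.

## Working session

There is one attempt and no reset: what is moved stays moved. The work goes in short steps, Python scripts to look and compute and a tool call to move; the robot and the scene stay as the last step left them, time stands still between calls to the robot, and variables do not carry over. Pictures are saved under pics/ and viewed, at most 10 in all, crops included, and the job is handed in when it is done.

Besides the shell and the picture viewer there is one more tool, called after "Call:" as name([rows], argument=value, ...), one row to a line, values as JSON. jog_arm: Moves the arm, as the interface text tells. Its arguments: {"type":"object","properties":{"dp":{"type":"array"},"twist":{"type":"array"},"jaw":{"type":"number"}},"required":["dp","twist"]}

```bash
mkdir -p pics; ls; python3 - <<'E'
from plant import bot
import cv2,numpy as np
o=bot.get_obs();print({k:np.round(v,3) for k,v in o.items()})
ims=[]
for c in("scene","top"):
    im=bot.capture(c);ims.append(im)
    p=bot.camera_params(c);print(c,p)
    for l in("controller","ring","set_button_top","marker_tab","disc_line","fan_line","knob_axis"):
        for d in bot.find_in(c,l)[:2]:print(c,l,np.round(d["bbox"],1),round(d["confidence"],2))
cv2.imwrite("pics/a.png",np.vstack(ims)[:, :]) 
cv2.imwrite("pics/a.png",cv2.resize(np.hstack(ims),(800,300)))
cv2.imwrite("pics/top.png",ims[1])
E
```

```text
pics
{'time': np.float64(0.0), 'joint_positions': array([-1.422,  0.343,  1.525, -0.   ,  1.275, -0.146]), 'dq': array([ 0.001, -0.   ,  0.   , -0.   ,  0.   ,  0.001]), 'tau': array([ 1.0000e-03, -4.3123e+01, -2.4423e+01,  7.2000e-02,  5.6000e-02,
       -0.0000e+00]), 'tool_pos': array([ 152.498, -501.942,  226.05 ]), 'tcp_rot': array([-3.14 , -0.   ,  0.295]), 'contact_force': array([ 0.254, -0.915,  0.037]), 'moment': array([-0.027,  0.044,  0.028]), 'finger_force': np.float64(0.0), 'grip_width': np.float64(91.752)}
scene {'fx': 407.2323212089798, 'fy': 407.2323212089798, 'cx': 247.2588308043523, 'cy': 193.1066712516228, 'R': array([[-0.8299799 , -0.55776183, -0.00592574],
       [-0.21396601,  0.32816798, -0.92006756],
       [ 0.5151232 , -0.76236967, -0.3917149 ]]), 't': array([445.43709495, 113.63802143, 763.18000469])}
scene controller [200.7 255.9 114.4  81.9] 0.62
scene ring [187.  229.2  33.4  32.7] 0.84
scene marker_tab [187.7 232.6  33.8  26.9] 0.42
scene disc_line [187.4 243.8  39.   19.9] 0.71
scene disc_line [199.2 255.8 109.6  83.1] 0.23
scene fan_line [185.3 221.4  15.8  22.3] 0.62
scene fan_line [235.6 236.8  18.9  12.6] 0.61
scene knob_axis [198.2 255.8 113.1  81.3] 0.59
scene knob_axis [188.2 243.1  39.1  14.2] 0.57
top {'fx': 473.9279486923613, 'fy': 473.9279486923613, 'cx': 251.10543169714006, 'cy': 193.68145200438187, 'R': array([[-2.28220232e-03, -9.99866329e-01,  1.61899906e-02],
       [-9.86758335e-01, -3.74034821e-04, -1.62196943e-01],
       [ 1.62181318e-01, -1.63457744e-02, -9.86625580e-01]]), 't': array([ 131.36078233,  457.86941244, 1017.20093266])}
top controller [162.8 209.8  50.3  81.3] 0.64
top ring [158.7 196.6  29.2  27.5] 0.72
top set_button_top [173.3 235.7   7.8  12.3] 0.5
top disc_line [164.4 199.8  34.2  27.7] 0.7
top fan_line [160.1 194.   14.8  16.4] 0.44
top knob_axis [161.2 214.6  55.   78.1] 0.63
top knob_axis [344.3 158.4  32.4  25.3] 0.2
```

View pics/a.png

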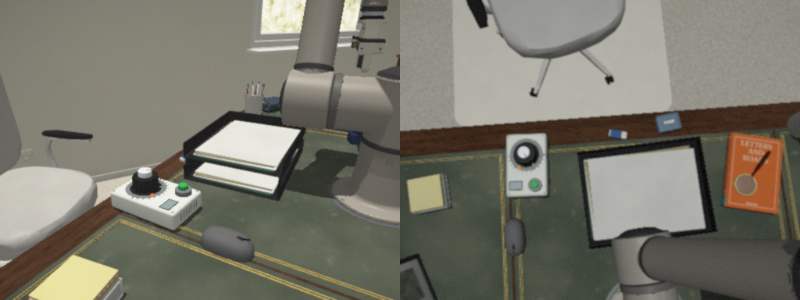

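```bash
cat > h.py <<'E'
import numpy as np,cv2
from plant import bot
from scipy.spatial.transform import Rotation as Ro
def ray(p,u,v,fish=False):
    R=np.array(p["R"]);t=np.array(p["t"]);x=(u-p["cx"])/p["fx"];y=(v-p["cy"])/p["fy"]
    if fish:
        r=np.hypot(x,y)+1e-12;d=np.array([x/r*np.sin(r),y/r*np.sin(r),np.cos(r)])
    else: d=np.array([x,y,1.])
    d=R.T@(d/np.linalg.norm(d));return -R.T@t,d
def atz(p,u,v,z,fish=False):
    c,d=ray(p,u,v,fish);return c+d*(z-c[2])/d[2]
def tri(rs):
    A=sum(np.eye(3)-np.outer(d,d) for c,d in rs);b=sum((np.eye(3)-np.outer(d,d))@c for c,d in rs)
    return np.linalg.solve(A,b)
def proj(p,X,fish=False):
    c=np.array(p["R"])@X+np.array(p["t"])
    if fish:
        r=np.hypot(c[0],c[1]);th=np.arctan2(r,c[2]);return np.array([p["cx"]+p["fx"]*th*c[0]/r,p["cy"]+p["fy"]*th*c[1]/r])
    return np.array([p["cx"]+p["fx"]*c[0]/c[2],p["cy"]+p["fy"]*c[1]/c[2]])
E
python3 - <<'E'
from h import *
p=bot.camera_params("top");s=bot.camera_params("scene")
print(atz(p,158.7,196.6,65),atz(p,160.1,194,85),atz(p,173.3,235.7,50),atz(p,163,210,40),atz(s,187,229,65))
print(tri([ray(p,160.1,194),ray(s,185.3,221.4)]))
E
```

```text
[446.83769438 330.34203745  65.        ] [449.23740471 323.95165877  85.        ] [363.85586311 299.16148503  50.        ] [421.00061717 324.563668    40.        ] [448.39602128 322.45959037  65.        ]
[449.66315333 324.50210518  80.69493844]
```

The scene view shows the controller with its knobs at about (187,229) and the button near (235,237). In the top view the knob is at (159,196) and the button at (173,236). The route over the paper tray is clear if I stay high.

Call:
jog_arm([
  [0.0484,-0.0313,-0.007],
  [0.0484,-0.0313,-0.007],
  [0.0484,-0.0313,-0.007],
  [0.0484,-0.0313,-0.007],
  [0.0484,-0.0313,-0.007],
  [0.0484,-0.0313,-0.007],
  [0.0484,-0.0313,-0.007],
  [0.0484,-0.0313,-0.007],
], twist=[0,0,0,0,0,0,0,0])

```text
time: 1.8
tool_pos: [451.3, -148.7, 283.2]
tcp_rot: [3.141, -0.0, 0.295]
contact_force: [0.3, 0.0, 0.4]
grip_width: 92.1
finger_force: 0.0
```

Call:
jog_arm([
  [0.0143,-0.0557,0],
  [0.0143,-0.0557,0],
  [0.0143,-0.0557,0],
  [0.0143,-0.0557,0],
  [0.0143,-0.0557,0],
  [0.0143,-0.0557,0],
  [0.0143,-0.0557,0],
  [0.0143,-0.0557,0],
], twist=[0,0,0,0,0,0,0,0])

```text
time: 2.8
tool_pos: [430.0, 311.3, 282.9]
tcp_rot: [3.141, -0.001, 0.295]
contact_force: [0.8, 0.1, -0.0]
grip_width: 91.5
finger_force: 0.0
```

```bash
cat > look.py <<'E'
from h import *
import sys
def look(name,labels):
    p=bot.camera_params("wrist");o=bot.get_obs()
    im=bot.capture("wrist");cv2.imwrite(f"pics/{name}.png",im)
    np.save(f"pics/{name}.npy",np.array([p],dtype=object),allow_pickle=True)
    print(round(float(o["time"]),2),np.round(o["tool_pos"],1),np.round(o["tcp_rot"],3),np.round(o["contact_force"],1),"cam",np.round(-np.array(p["R"]).T@np.array(p["t"]),1),np.round(p["fx"],1))
    for l in labels:
        for d in bot.find_in("wrist",l)[:2]:
            u,v=d["bbox"][:2];z={"ring":63,"marker_tab":47,"disc_line":45,"fan_line":90,"set_button_top":55,"controller":45}.get(l,45)
            print(l,np.round(d["bbox"],1),round(d["confidence"],2),np.round(atz(p,u,v,z,True),1))
    return im,p
if __name__=="__main__": look(sys.argv[1],sys.argv[2:])
E
python3 look.py w1 ring marker_tab disc_line fan_line set_button_top controller
```

```text
2.8 [430.  311.3 282.9] [ 3.141e+00 -1.000e-03  2.950e-01] [ 0.8  0.1 -0. ] cam [501.1 332.6 441. ] 297.3
ring [247.2 154.3  46.9  48.8] 0.58 [445.1 325.8  63. ]
ring [414.8 158.1  30.9  22.3] 0.4 [514.  99.  63.]
disc_line [246.7 149.2  53.7  53.8] 0.92 [448.8 328.1  45. ]
fan_line [246.1 157.6  27.2  25.7] 0.9 [444.9 326.4  90. ]
set_button_top [251.3 218.6  17.7  22.2] 0.75 [359.7 294.7  55. ]
controller [245.3 166.5 103.8 136.8] 0.9 [425.6 323.2  45. ]
```

Call:
jog_arm([
  [0,0,0],
  [0,0,0],
  [0,0,0],
  [0,0,0],
  [0,0,0],
  [0,0,0],
  [0,0,0],
  [0,0,0],
  [0,0,0],
  [0,0,0],
], twist=[-10.2,-10.2,-10.2,-10.2,-10.2,-10.2,-10.2,-10.2,-10.2,-10.2])

```text
time: 4.4
tool_pos: [430.8, 307.9, 283.0]
tcp_rot: [3.141, 0.0, 2.078]
contact_force: [-0.0, -0.4, -0.6]
grip_width: 91.5
finger_force: 0.0
```

Call:
jog_arm([
  [0,0,0],
  [0,0,0],
  [0,0,0],
  [0,0,0],
  [0,0,0],
  [0,0,0],
  [-0.017,0.015,0.03],
  [0,0,0.03],
  [0,0,0.023],
  [0,0,0],
], twist=[-10.2,-10.2,-10.2,-10.2,-10.2,-10.2,0,0,0,0])

```text
time: 5.65
tool_pos: [446.9, 322.7, 198.4]
tcp_rot: [-3.14, -0.003, 3.141]
contact_force: [-0.6, 0.8, -0.1]
grip_width: 91.7
finger_force: 0.0
```

```bash
python3 look.py w2 ring marker_tab disc_line fan_line set_button_top controller; python3 -c "
import cv2;i=cv2.imread('pics/w2.png');cv2.imwrite('pics/w2v.png',cv2.resize(i,(800,600)))"
```

```text
5.65 [446.9 322.7 198.4] [-3.140e+00 -3.000e-03  3.141e+00] [-0.6  0.8 -0.1] cam [374.2 322.8 356.8] 297.3
ring [262.4 185.6  61.   65.8] 0.89 [448.6 329.3  63. ]
disc_line [259.6 171.7  70.5  44.3] 0.82 [437.9 326.6  45. ]
fan_line [259.  192.8  30.3  32.2] 0.97 [448.7 325.5  90. ]
set_button_top [236.2 101.   24.1  28.5] 0.85 [363.1 302.9  55. ]
controller [258.4 153.4 108.7 163.8] 0.7 [418.1 325.2  45. ]
```

View pics/w2v.png

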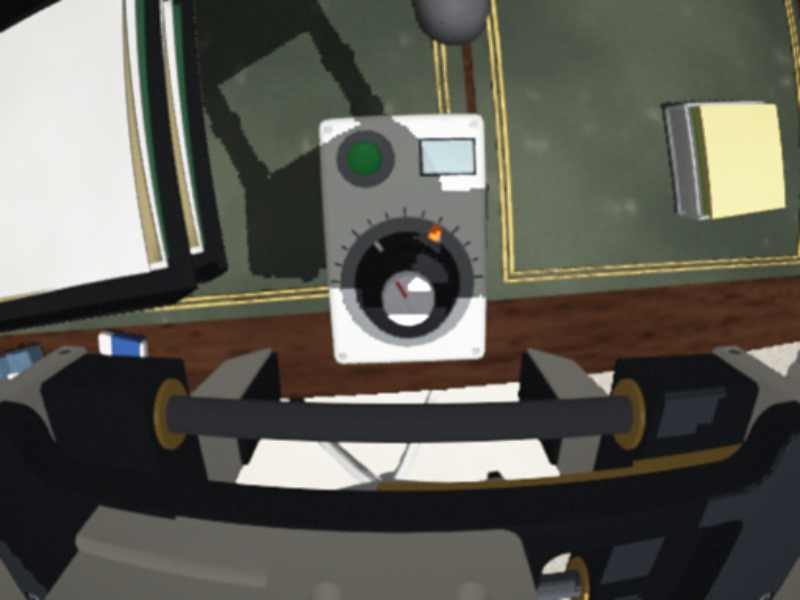

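Fine view: the white line is at about (379,246) and the orange marker at (434,234) in the enlarged picture, with the ring around (405,290). Next I rectify the z=45 plane and measure angles.

```bash
cat > rect.py <<'E'
from h import *
def rectify(im,p,z,x0,x1,y0,y1,s):
    # image: right = -y... rows: x decreasing downward, cols: y decreasing rightward (as from above)
    X,Y=np.meshgrid(np.arange(x1,x0,-1/s),np.arange(y1,y0,-1/s),indexing="ij")
    P=np.stack([X,Y,np.full_like(X,z)],-1)@np.array(p["R"]).T+np.array(p["t"])
    r=np.hypot(P[...,0],P[...,1]);th=np.arctan2(r,P[...,2])
    u=p["cx"]+p["fx"]*th*P[...,0]/r;v=p["cy"]+p["fy"]*th*P[...,1]/r
    return cv2.remap(im,u.astype(np.float32),v.astype(np.float32),cv2.INTER_CUBIC),X,Y
E
python3 - <<'E'
from rect import *
im=cv2.imread("pics/w2.png");p=np.load("pics/w2.npy",allow_pickle=True)[0]
r,X,Y=rectify(im,p,45,320,520,255,400,4)
hsv=cv2.cvtColor(r,cv2.COLOR_BGR2HSV)
def cen(m):
    n,l,st,c=cv2.connectedComponentsWithStats(m.astype(np.uint8));k=1+np.argmax(st[1:,4]);m=l==k;return X[m].mean(),Y[m].mean(),m.sum()/16
print("orange",cen((hsv[...,0]<20)&(hsv[...,1]>150)&(hsv[...,2]>120)))
print("green",cen((hsv[...,0]>45)&(hsv[...,0]<80)&(hsv[...,1]>130)&(hsv[...,2]>60)))
# controller outline by network mask
bot.capture("wrist") 
m=bot.masks_of("wrist","controller")[0]["pixels"].astype(np.uint8)*255
R,_,_=rectify(m,p,45,320,520,255,400,4)
c=max(cv2.findContours((R>127).astype(np.uint8),0,1)[0],key=cv2.contourArea)
(cx,cy),wh,a=cv2.minAreaRect(c);print("box",520-cy/4,400-cx/4,np.array(wh)/4,a)
cv2.imwrite("pics/rect.png",r)
E
```

```text
orange (np.float64(413.0518867924528), np.float64(345.7625786163522), np.float64(69.5625))
green (np.float64(362.6312749003984), np.float64(298.70637450199206), np.float64(392.1875))
box 417.93770599365234 323.898681640625 [175.18548584 111.85630798] 88.48592376708984
```

View pics/rect.png

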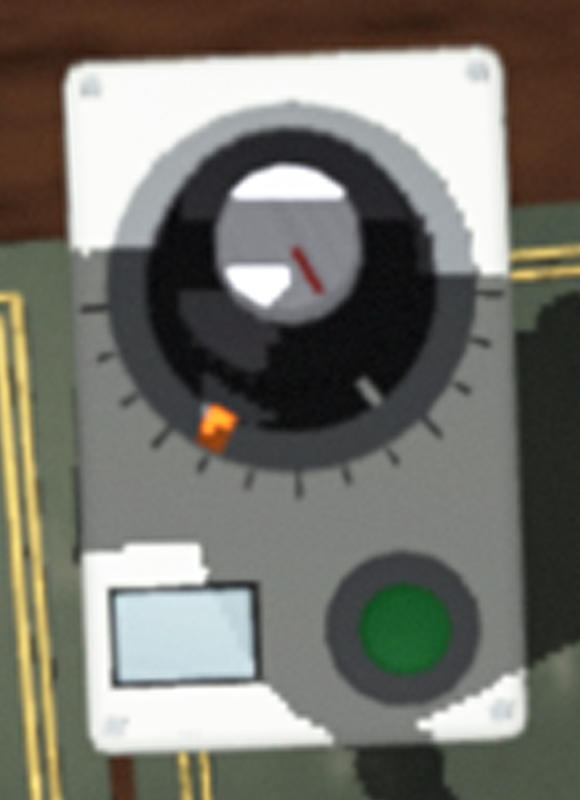

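The rectified picture puts the knob axis at (448.3, 327.1) and the controller yaw at about +0.03. The line is at -0.64 rad and the marker at +0.49 from world -x, so the ring needs about 64.5° clockwise. I turn the tool so the fingers sweep clear of the marker, then descend.

Call:
jog_arm([
  [0,0,0],
  [0,0,0],
  [0,0,0],
  [-0.0033,0.0032,0.03],
  [0,0,0.03],
  [0,0,0.03],
  [0,0,0.028],
  [0,0,0],
  [0,0,0],
], twist=[-9.5,-9.5,-9.6,0,0,0,0,0,0])

```text
time: 7.22
tool_pos: [449.3, 329.2, 82.8]
tcp_rot: [-3.141, 0.002, -2.641]
contact_force: [0.3, 0.2, -0.4]
grip_width: 91.6
finger_force: 0.0
```

```bash
python3 look.py w3 ring disc_line fan_line
```

```text
7.22 [449.3 329.2  82.8] [-3.141e+00  2.000e-03 -2.641e+00] [ 0.3  0.2 -0.4] cam [384.9 293.4 240.8] 297.3
ring [254.2 219.   96.9  83. ] 0.95 [444.8 325.3  63. ]
disc_line [254.9 194.8 103.2  64. ] 0.66 [435.1 320.5  45. ]
fan_line [252.8 237.1  54.   44.1] 0.61 [445.6 325.   90. ]
fan_line [285.5  85.8  38.4  35.9] 0.44 [366.5 300.4  90. ]
```

View pics/w3.png

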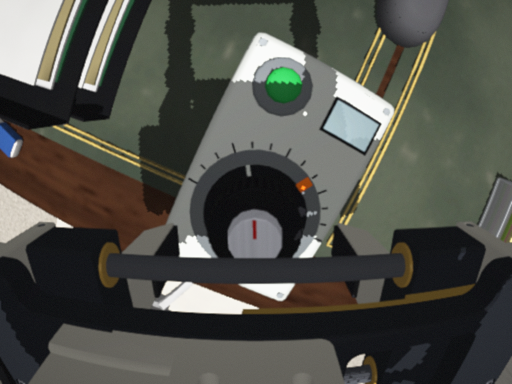

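```bash
cat > fit.py <<'E'
from rect import *
from scipy.optimize import brute
def load(n): return cv2.imread(f"pics/{n}.png"),np.load(f"pics/{n}.npy",allow_pickle=True)[0]
def axis(n,z,r0,arc,c0=(448,327)):
    im,p=load(n)
    g,X,Y=rectify(im,p,z,c0[0]-65,c0[0]+65,c0[1]-65,c0[1]+65,4);g=cv2.GaussianBlur(cv2.cvtColor(g,6).astype(np.float32),(0,0),2)
    a=np.linspace(*arc,120)
    def samp(x,y,r): return cv2.remap(g,((c0[1]+65-(y+r*np.sin(a)))*4).astype(np.float32)[None],((c0[0]+65-(x+r*np.cos(a)))*4).astype(np.float32)[None],1)
    f=lambda v:-np.minimum(samp(v[0],v[1],v[2]+.8)-samp(v[0],v[1],v[2]-.8),25).mean()
    v,fv,_,_=brute(f,(slice(c0[0]-5,c0[0]+5,.4),slice(c0[1]-5,c0[1]+5,.4),slice(r0-1,r0+1.1,.5)),full_output=True,finish=None)
    return np.round(v,1),round(fv,1)
if __name__=="__main__":
    for n in("w2","w3"):
        print(n,"track",axis(n,45,46,(1.8,4.6)),"disc",axis(n,45,36.5,(2.,4.4)),"fan",axis(n,90,16.5,(1.8,4.6)))
E
python3 fit.py
```

```text
w2 track (array([448.2, 327.2,  46. ]), np.float32(-24.1)) disc (array([449.4, 327.6,  37. ]), np.float32(-21.4)) fan (array([443.8, 326.8,  17.5]), np.float32(-0.0))
w3 track (array([448.2, 327.6,  46. ]), np.float32(-24.4)) disc (array([449.8, 328. ,  37. ]), np.float32(-23.2)) fan (array([443. , 325.2,  17.5]), np.float32(-0.4))
```

Call:
jog_arm([
  [0.0017,-0.001,0.012],
  [0,0,0.0113],
  [0,0,0],
  [0,0,0],
], twist=[0,0,0,0])

```text
time: 7.92
tool_pos: [447.7, 327.1, 58.2]
tcp_rot: [-3.142, -0.0, -2.641]
contact_force: [1.0, -0.7, 0.3]
grip_width: 91.7
finger_force: 0.0
```

Call:
jog_arm([
  [0,0,0],
  [0,0,0],
  [0,0,0],
  [0,0,0],
  [0,0,0],
  [0,0,0],
], twist=[0,0,0,0,0,0], jaw=0.056)

```text
time: 8.68
tool_pos: [447.5, 327.5, 58.5]
tcp_rot: [3.141, 0.0, -2.641]
contact_force: [-2.1, 3.4, 2.7]
grip_width: 57.3
finger_force: 30.0
```

Call:
jog_arm([
  [0,0,0.0005],
  [0,0,0.0005],
  [0,0,0],
  [0,0,0],
], twist=[0,0,0,0])

```text
time: 9.18
tool_pos: [447.5, 327.5, 57.5]
tcp_rot: [3.141, 0.0, -2.641]
contact_force: [-2.1, 4.8, 2.1]
grip_width: 57.2
finger_force: 30.0
```

Call:
jog_arm([
  [0,0,0.0005],
  [0,0,0.0005],
  [0,0,0],
  [0,0,0],
], twist=[0,0,0,0])

```text
time: 9.68
tool_pos: [447.5, 327.5, 56.5]
tcp_rot: [3.141, 0.0, -2.641]
contact_force: [-3.1, 4.7, 3.4]
grip_width: 57.7
finger_force: 30.0
```

Call:
jog_arm([
  [0,0,0.0005],
  [0,0,0.0005],
  [0,0,0],
  [0,0,0],
], twist=[0,0,0,0])

```text
time: 10.18
tool_pos: [447.5, 327.5, 55.7]
tcp_rot: [3.141, 0.0, -2.641]
contact_force: [-4.2, 4.1, 4.6]
grip_width: 57.0
finger_force: 30.0
```

Call:
jog_arm([
  [0,0,0.0005],
  [0,0,0.0005],
  [0,0,0],
  [0,0,0],
], twist=[0,0,0,0])

```text
time: 10.68
tool_pos: [447.5, 327.5, 55.1]
tcp_rot: [3.141, 0.001, -2.641]
contact_force: [-4.4, 3.4, 7.4]
grip_width: 57.3
finger_force: 30.0
```

Call:
jog_arm([
  [0,0,0.0004],
  [0,0,0],
  [0,0,0],
], twist=[0,0,0])

```text
time: 11.05
tool_pos: [447.6, 327.5, 54.9]
tcp_rot: [3.141, 0.001, -2.641]
contact_force: [-4.2, 2.7, 9.6]
grip_width: 57.7
finger_force: 30.0
```

```bash
python3 -c "
from plant import bot
import numpy as np
for i in range(6):
    bot.capture('wrist');o=bot.get_obs();print(np.round(o['contact_force'],1),np.round(o['tool_pos'],2),np.round(o['moment'],2))"
```

```text
[-4.4  3.   8.8] [447.51 327.54  54.91] [ 0.66  0.69 -0.  ]
[-5.9  3.   9.1] [447.5  327.52  54.9 ] [0.67 0.7  0.01]
[-4.8  2.7  9.8] [447.51 327.49  54.9 ] [0.7  0.76 0.06]
[-4.7  2.5  8.9] [447.49 327.52  54.91] [ 0.74  0.71 -0.01]
[-4.8  4.2  9.7] [447.51 327.52  54.92] [ 0.69  0.68 -0.  ]
[-5.3  2.9 10.1] [447.51 327.52  54.92] [ 0.67  0.71 -0.  ]
```

Call:
jog_arm([
  [0,0,0.0002],
  [0,0,0],
  [0,0,0],
  [0,0,0],
], twist=[0,2,2,0])

```text
time: 11.85
tool_pos: [447.5, 327.6, 54.8]
tcp_rot: [3.141, 0.001, -2.711]
contact_force: [-4.9, 3.1, 9.9]
grip_width: 57.8
finger_force: 30.0
```

Call:
jog_arm([
  [0,0,0],
  [0,0,0],
  [0,0,0],
], twist=[3,3,0])

```text
time: 12.22
tool_pos: [447.5, 327.6, 54.8]
tcp_rot: [3.141, 0.001, -2.816]
contact_force: [-5.3, 3.7, 10.8]
grip_width: 57.3
finger_force: 30.0
```

```bash
python3 look.py w4 ring >/dev/null; python3 -c "
from rect import *
p=np.load('pics/w4.npy',allow_pickle=True)[0];im=cv2.imread('pics/w4.png')
r,_,_=rectify(im,p,45,388,498,257,397,5)
cv2.imwrite('pics/w4v.png',r)
o=bot.get_obs();print(o['time'],o['contact_force'],o['tool_pos'])"
```

```text
12.325 [-4.89096175  3.43524897  9.20178859] [447.50299849 327.58086784  54.81048807]
```

View pics/w4v.png

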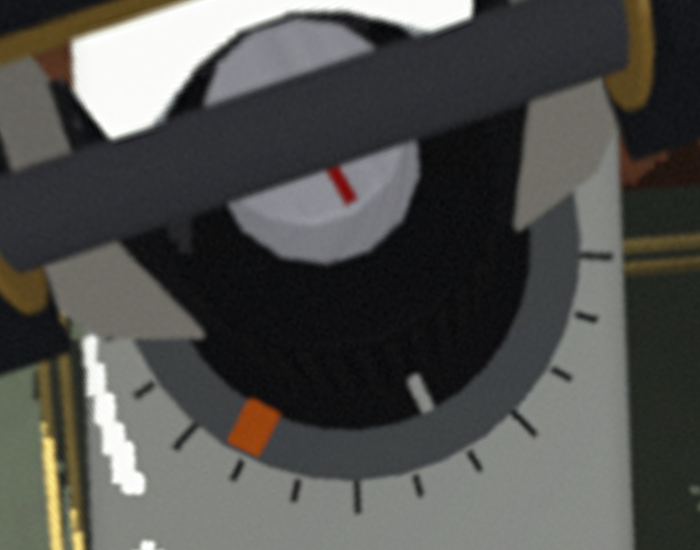

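The disc follows the ring: the line is now at (428,411) and the marker at (254,428) in the rectified view, leaving about 0.94 rad (54°). The red line is unchanged.

Call:
jog_arm([
  [0,0,0],
  [0,0,0],
  [0,0,0],
  [0,0,0],
  [0,0,0],
  [0,0,0],
], twist=[3,3,3,3,3,0])

```text
time: 13.08
tool_pos: [447.5, 327.7, 54.8]
tcp_rot: [3.141, 0.001, -3.078]
contact_force: [-5.3, 3.9, 9.3]
grip_width: 57.0
finger_force: 30.0
```

Call:
jog_arm([
  [0,0,0],
  [0,0,0],
  [0,0,0],
  [0,0,0],
  [0,0,0],
  [0,0,0],
], twist=[3,3,3,3,3,0])

```text
time: 13.82
tool_pos: [447.5, 327.7, 54.8]
tcp_rot: [3.14, 0.0, 2.944]
contact_force: [-5.1, 4.7, 9.6]
grip_width: 57.2
finger_force: 30.0
```

```bash
cat > ang.py <<'E'
from rect import *
import sys
from look import look
def ang(n,ax=(448.3,327.4)):
    im,p=look(n,[])
    s=5;r,X,Y=rectify(im,p,45,388,498,257,397,s);cv2.imwrite(f"pics/{n}v.png",r)
    dx,dy=X-ax[0],Y-ax[1];rr=np.hypot(dx,dy);th=np.arctan2(dy,-dx)
    h=cv2.cvtColor(r,cv2.COLOR_BGR2HSV).astype(int);g=h[...,2]
    m=(h[...,0]<20)&(h[...,1]>150)&(h[...,2]>90)&(rr>34)&(rr<47);print("marker",th[m].mean().round(3),m.sum()/25)
    m=(g>90)&(h[...,1]<80)&(rr>30)&(rr<35.5)&(abs(th)<1);print("line",np.median(th[m]).round(3),th[m].std().round(3),m.sum()/25)
    # red line on z=90
    r,X,Y=rectify(im,p,90,ax[0]-20,ax[0]+20,ax[1]-20,ax[1]+20,10);h=cv2.cvtColor(r,cv2.COLOR_BGR2HSV).astype(int)
    m=((h[...,0]<10)|(h[...,0]>170))&(h[...,1]>110)&(h[...,2]>60)
    if m.sum()>50:
        c=np.cov(X[m],Y[m]);w,v=np.linalg.eigh(c);v=v[:,1];print("red",round(np.arctan2(-v[1]*np.sign(v[0]),abs(v[0])),3),m.sum()/100)
ang(sys.argv[1])
E
python3 ang.py w5
```

```text
13.82 [447.5 327.7  54.8] [3.14  0.    2.944] [-5.1  4.7  9.6] cam [375.7 341.9 212.9] 297.3
marker 0.48 71.4
line 0.063 0.022 13.8
red -0.639 6.83
```

Call:
jog_arm([
  [0,0,0],
  [0,0,0],
  [0,0,0],
  [0,0,0],
  [0,0,0],
  [0,0,0],
  [0,0,0],
  [0,0,0],
  [0,0,0],
], twist=[3,3,3,3,3,3,3,3,0])

```text
time: 15.0
tool_pos: [447.5, 327.9, 54.8]
tcp_rot: [3.14, -0.0, 2.525]
contact_force: [-4.3, 4.6, 9.9]
grip_width: 57.1
finger_force: 30.0
```

```bash
python3 ang.py w6
```

```text
15.0 [447.5 327.9  54.8] [ 3.14  -0.     2.525] [-4.3  4.6  9.9] cam [387.8 370.2 213. ] 297.3
marker 0.473 70.8
line 0.462 0.618 20.28
```

View pics/w6v.png

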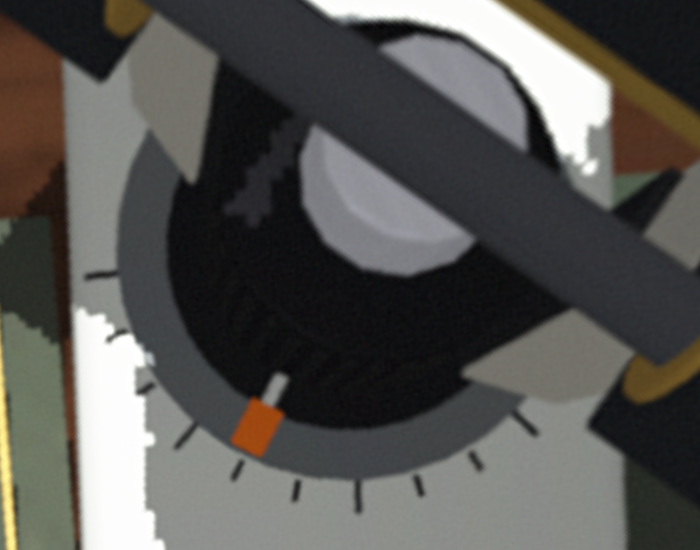

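The line points straight at the marker: line at (276,390), tab at (257,428). I raise the ring, then let go.

Call:
jog_arm([
  [0,0,-0.0015],
  [0,0,-0.0015],
  [0,0,-0.0016],
  [0,0,0],
], twist=[0,0,0,0])

```text
time: 15.55
tool_pos: [447.5, 327.9, 58.5]
tcp_rot: [3.14, -0.001, 2.525]
contact_force: [-3.1, 6.3, 2.0]
grip_width: 57.5
finger_force: 30.0
```

Call:
jog_arm([
  [0,0,0],
  [0,0,0],
  [0,0,0],
  [0,0,0],
  [0,0,0],
  [0,0,0],
], twist=[0,0,0,0,0,0], jaw=0.0918)

```text
time: 16.3
tool_pos: [447.6, 327.0, 58.4]
tcp_rot: [-3.141, 0.0, 2.525]
contact_force: [0.2, 0.9, -0.1]
grip_width: 91.4
finger_force: 0.0
```

Call:
jog_arm([
  [0,0,-0.02],
  [0,0,-0.03],
  [0,0,-0.03],
  [0,0,-0.03],
  [0,0,0],
  [0,0,0],
], twist=[0,0,0,0,0,0])

```text
time: 17.05
tool_pos: [447.2, 326.8, 167.6]
tcp_rot: [-3.14, -0.0, 2.525]
contact_force: [-0.4, 0.6, -0.3]
grip_width: 91.8
finger_force: 0.0
```

```bash
python3 ang.py w7;  python3 - <<'E'
from rect import *
p=np.load('pics/w7.npy',allow_pickle=True)[0];im=cv2.imread('pics/w7.png')
r,X,Y=rectify(im,p,55,320,520,255,400,4);h=cv2.cvtColor(r,cv2.COLOR_BGR2HSV)
m=(h[...,0]>45)&(h[...,0]<80)&(h[...,1]>130)&(h[...,2]>50)
n,l,st,c=cv2.connectedComponentsWithStats(m.astype(np.uint8));m=l==1+np.argmax(st[1:,4]);print(X[m].mean(),Y[m].mean(),m.sum()/16)
cv2.imwrite("pics/w7r.png",r)
E
```

```text
17.05 [447.2 326.8 167.6] [-3.14  -0.     2.525] [-0.4  0.6 -0.3] cam [387.7 369.4 325.7] 297.3
marker 0.471 67.8
line 0.481 0.022 12.68
red -0.527 16.97
362.6696484375 298.3457421875 400.0
```

View pics/w7r.png

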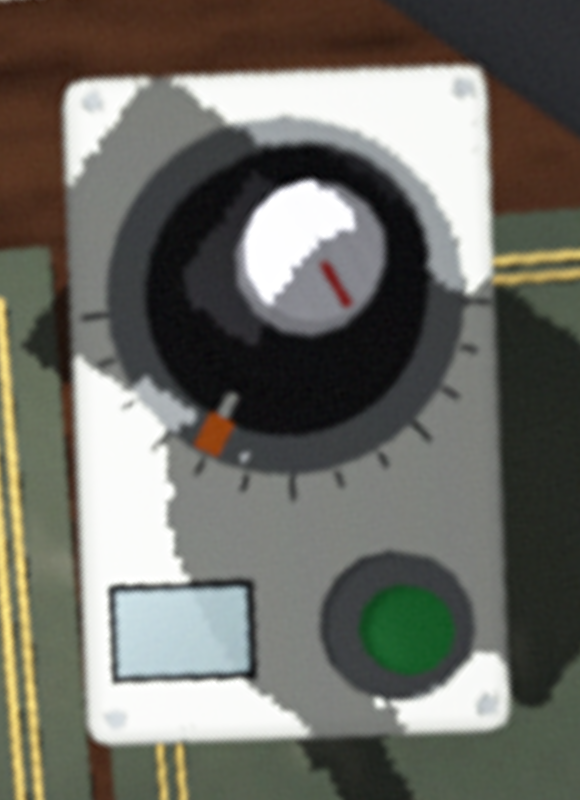

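After release the line is at 0.48 and the marker at 0.47 rad, with the line just inside the orange tab at (215,433) and the ring free. The button centre is at about (363, 300), so I shut the fingers and move over it.

Call:
jog_arm([
  [0.0177,-0.0235,0],
  [0.0177,-0.0235,0],
  [0.0177,-0.0235,0],
  [0,0,0],
  [0,0,0.03],
  [0,0,0.03],
  [0,0,0.03],
  [0,0,0],
  [0,0,0],
], twist=[0,0,0,0,0,0,0,0,0], jaw=0)

```text
time: 18.23
tool_pos: [364.4, 300.6, 78.9]
tcp_rot: [3.141, 0.0, 2.525]
contact_force: [-0.6, -0.1, -0.0]
grip_width: 6.1
finger_force: 0.0
```

```bash
python3 look.py w8 set_button_top; python3 - <<'E'
from h import *
rs=[]
for n in("w2","w7"):
    p=np.load(f'pics/{n}.npy',allow_pickle=True)[0];im=cv2.imread(f'pics/{n}.png');h=cv2.cvtColor(im,40)
    m=(h[...,0]>45)&(h[...,0]<80)&(h[...,1]>130)&(h[...,2]>50);q,l,st,c=cv2.connectedComponentsWithStats(m.astype(np.uint8));k=1+np.argmax(st[1:,4]);rs.append(ray(p,*c[k],True));print(c[k])
print(tri(rs))
E
```

```text
18.23 [364.4 300.6  78.9] [3.141 0.    2.525] [-0.6 -0.1 -0. ] cam [304.7 343.  236.9] 297.3
set_button_top [254.8 226.6  34.4  39.2] 0.95 [365.6 299.5  55. ]
[232.70833333 100.975     ]
[177.94736842 134.75057208]
[363.21368975 299.76446997  60.00703249]
```

View pics/w8.png

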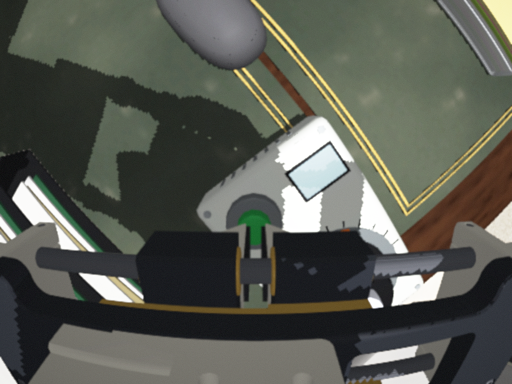

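The shut fingers stand right over the green button at (254,225), whose top is at about z = 60.

Call:
jog_arm([
  [0.0006,-0.0012,0.008],
  [0,0,0.008],
  [0,0,0.002],
  [0,0,0.002],
  [0,0,0],
], twist=[0,0,0,0,0])

```text
time: 18.95
tool_pos: [362.8, 299.8, 60.8]
tcp_rot: [3.14, 0.001, 2.526]
contact_force: [-6.0, -4.0, 29.2]
grip_width: 0.5
finger_force: 14.4
```

Call:
jog_arm([
  [0,0,0.001],
  [0,0,0.001],
  [0,0,0.001],
  [0,0,0],
], twist=[0,0,0,0])

```text
time: 19.45
tool_pos: [362.9, 299.9, 60.2]
tcp_rot: [3.138, 0.002, 2.526]
contact_force: [-14.0, -8.6, 55.9]
grip_width: 0.6
finger_force: 28.1
```

Call:
jog_arm([
  [0,0,-0.002],
  [0,0,-0.001],
  [0,0,-0.001],
  [0,0,0],
], twist=[0,0,0,0])

```text
time: 19.95
tool_pos: [362.7, 299.8, 61.0]
tcp_rot: [3.14, 0.001, 2.526]
contact_force: [-3.8, -2.6, 19.8]
grip_width: 0.3
finger_force: 9.8
```

Call:
jog_arm([
  [0,0,-0.001],
  [0,0,-0.001],
  [0,0,0],
], twist=[0,0,0])

```text
time: 20.32
tool_pos: [362.6, 299.8, 61.6]
tcp_rot: [3.141, 0.0, 2.525]
contact_force: [0.1, -1.1, 4.6]
grip_width: 0.3
finger_force: 2.3
```

Call:
jog_arm([
  [0,0,-0.001],
  [0,0,-0.001],
  [0,0,0],
], twist=[0,0,0])

```text
time: 20.7
tool_pos: [362.6, 299.8, 63.5]
tcp_rot: [3.141, 0.0, 2.525]
contact_force: [0.3, 1.4, 4.6]
grip_width: 0.1
finger_force: 1.8
```

From z = 61.6 to 63.5 the button followed the tip at about 4.6 N, so it was soft there. The hard stop at about 61.5 means it was fully down. Retreat and check.

Call:
jog_arm([
  [0,0,-0.01],
  [0,0,-0.03],
  [0,0,-0.04],
  [0,0,-0.04],
  [-0.0177,0.0235,0],
  [-0.0177,0.0235,0],
  [-0.0177,0.0235,0],
  [0,0,0],
  [0,0,0],
], twist=[0,0,0,0,0,0,0,0,0])

```text
time: 21.82
tool_pos: [445.3, 325.9, 183.0]
tcp_rot: [-3.139, -0.001, 2.525]
contact_force: [-0.3, 0.1, -0.0]
grip_width: 0.2
finger_force: 0.0
```

```bash
python3 ang.py w9; python3 - <<'E'
from h import *
rs=[]
for n in("w2","w7","w9"):
    p=np.load(f'pics/{n}.npy',allow_pickle=True)[0];im=cv2.imread(f'pics/{n}.png');h=cv2.cvtColor(im,40)
    m=(h[...,0]>45)&(h[...,0]<80)&(h[...,1]>130)&(h[...,2]>50);q,l,st,c=cv2.connectedComponentsWithStats(m.astype(np.uint8));k=1+np.argmax(st[1:,4]);rs.append(ray(p,*c[k],True))
print(tri(rs[:2]),tri([rs[0],rs[2]]))
E
```

```text
21.82 [445.3 325.9 183. ] [-3.139e+00 -1.000e-03  2.525e+00] [-0.3  0.1 -0. ] cam [386.  368.6 341.2] 297.3
marker 0.47 65.16
line 0.481 0.021 12.0
red -0.529 16.09
[363.21368975 299.76446997  60.00703249] [363.17240816 299.77107105  59.95539937]
```

View pics/w9.png

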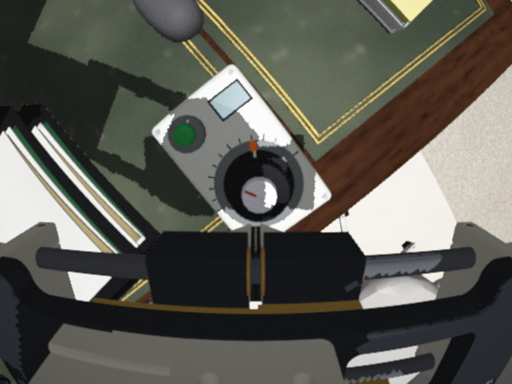

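Everything looks right, with line and marker aligned at (253,150) and the button at (185,133). To be sure the press was full travel, I press again slowly and find the first-touch height.

Call:
jog_arm([
  [0.0177,-0.0235,0],
  [0.0177,-0.0235,0],
  [0.0177,-0.0235,0],
  [0,0,0.05],
  [0,0,0.04],
  [0,0,0.02],
  [0,0,0],
  [0,0,0],
], twist=[0,0,0,0,0,0,0,0])

```text
time: 22.88
tool_pos: [362.5, 299.8, 74.4]
tcp_rot: [3.14, 0.001, 2.526]
contact_force: [0.4, 0.2, 0.2]
grip_width: -0.0
finger_force: 0.0
```

Call:
jog_arm([
  [0,0,0.002],
  [0,0,0],
  [0,0,0],
], twist=[0,0,0])

```text
time: 23.25
tool_pos: [362.5, 299.7, 71.7]
tcp_rot: [3.141, 0.0, 2.525]
contact_force: [-0.7, -0.4, 0.1]
grip_width: 0.4
finger_force: 0.0
```

Call:
jog_arm([
  [0,0,0.002],
  [0,0,0],
  [0,0,0],
], twist=[0,0,0])

```text
time: 23.62
tool_pos: [362.3, 299.6, 69.3]
tcp_rot: [-3.141, 0.0, 2.525]
contact_force: [0.3, -0.7, -0.1]
grip_width: 0.6
finger_force: 0.0
```

Call:
jog_arm([
  [0,0,0.002],
  [0,0,0],
  [0,0,0],
], twist=[0,0,0])

```text
time: 24.0
tool_pos: [362.3, 299.6, 67.3]
tcp_rot: [-3.141, -0.0, 2.525]
contact_force: [-0.2, 0.1, -0.2]
grip_width: 0.3
finger_force: 0.0
```

Call:
jog_arm([
  [0,0,0.001],
  [0,0,0],
  [0,0,0],
], twist=[0,0,0])

```text
time: 24.38
tool_pos: [362.3, 299.6, 66.4]
tcp_rot: [-3.141, 0.0, 2.525]
contact_force: [-0.6, -0.4, 2.3]
grip_width: 0.7
finger_force: 0.9
```

Call:
jog_arm([
  [0,0,0.0015],
  [0,0,0],
  [0,0,0],
], twist=[0,0,0])

```text
time: 24.75
tool_pos: [362.3, 299.6, 64.9]
tcp_rot: [-3.141, 0.0, 2.525]
contact_force: [-0.8, -1.7, 2.6]
grip_width: 0.2
finger_force: 1.3
```

Call:
jog_arm([
  [0,0,0.0015],
  [0,0,0],
  [0,0,0],
], twist=[0,0,0])

```text
time: 25.12
tool_pos: [362.3, 299.6, 63.4]
tcp_rot: [-3.141, 0.0, 2.525]
contact_force: [-2.0, -0.7, 3.3]
grip_width: 0.5
finger_force: 1.8
```

Call:
jog_arm([
  [0,0,0.0015],
  [0,0,0],
  [0,0,0],
], twist=[0,0,0])

```text
time: 25.5
tool_pos: [362.3, 299.6, 61.9]
tcp_rot: [-3.141, 0.0, 2.525]
contact_force: [-2.1, -1.1, 4.7]
grip_width: 0.6
finger_force: 2.2
```

Call:
jog_arm([
  [0,0,0.0012],
  [0,0,0],
  [0,0,0],
], twist=[0,0,0])

```text
time: 25.88
tool_pos: [362.4, 299.6, 61.1]
tcp_rot: [3.141, 0.0, 2.525]
contact_force: [-2.4, -1.4, 10.0]
grip_width: 0.5
finger_force: 5.1
```

First touch was at about 67 and the stop at 61.1, so the full 6 mm was travelled. I retreat and hand in.

Call:
jog_arm([
  [0,0,-0.01],
  [0,0,-0.03],
  [0,0,-0.04],
  [0,0,-0.04],
  [0,0,0],
  [0,0,0],
  [0,0,0],
  [0,0,0],
], twist=[0,0,0,0,0,0,0,0])

```text
time: 26.88
tool_pos: [362.0, 299.3, 179.7]
tcp_rot: [-3.14, -0.001, 2.525]
contact_force: [-0.7, 0.1, -0.1]
grip_width: 0.6
finger_force: 0.0
```

```bash
python3 -c "
from plant import bot
print(bot.close_job())"
```

```text
the job is handed in; nothing more can be done
None
```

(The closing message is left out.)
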